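Put the tape away in its dust dish, lid raised edge-first and set back centred

ROBOT

A 7-joint arm with a two-finger parallel gripper is mounted at the origin on a cart in front of the work surface, level with it; the furniture and walls round the work are solid. World frame = base frame: x ahead of the robot, y to its left, z up, the work surface at z = 0. Lengths are in m, angles in rad, forces in N, time in s.
With the tool pointing down it reaches from about 0.425 to 0.875 m from the base axis. Payload 4.7 kg.
Tool frame: the origin (TCP) lies where the fingers leave the gripper's body, on its centre line; the fingertips stand 70 mm ahead of it and the grasp point (between the pads) lies 51 mm ahead of it; z points along the fingers, y is the line along which they close (so a half turn about z gives the same grasp; the last joint's range is limited). The gripper opens to 87 mm and grips with 3 to 60 N. Pads are 19 mm wide; open, the fingers measure 117 mm over their backs; the gripper's body (75 mm by 190 mm) begins 51 mm behind the grasp point.
Start: joints at [1.345, 0.321, -0.07, 1.45, 0.023, 1.371, -0.057], TCP at [0.154, -0.631, 0.292] pointing down, gripper open.
Joint ranges: [-2.86, 2.86], [-0.3, 2.09], [-1.38, 1.24], [0.06, 2.45], [-1.56, 4.7], [0.09, 2.05], [-2.69, 2.69]. Speed limits (rad/s): [2.57, 2.57, 3.14, 3.14, 3.14, 3.14, 3.14].

INTERFACE

Orientations are given as a unit quaternion [x, y, z, w].
In Python, from workcell import status, optics, robot gives the robot as it stands. The module is installed in compiled form; this text tells all that it offers.
- The arm moves only by the tool drive_tool, never from a script. Its argument "plan" is a list of rows, each an object with "delta_pos": the shift along the tool's x, y, z in cm, a list of three; "roll": the turn about the tool's z in rad. In form: [{"delta_pos": [tx, ty, tz], "roll": roll}, ...]. A call has 1 to 12 rows; each row is the pose to reach, as a shift and turn from the pose commanded when the call began, along the tool's axes at that moment; what a row does not reach only later rows make up. A row lasts 1/12 s, in which the tool goes at most 41.7 mm and 7.16 degrees, less where a joint would pass 70% of its speed; a pose out of reach is approached as far as the arm can. A call with a gripper value outside its range is refused whole. "gripper" is the gripper command: -1 is fully open, 1 is shut, values between are in proportion, set as the call begins (left out, the last holds). The fingers move at their own pace and stop on an object; "squeeze" is the grip in N (left out, the last holds). Time passes only in rows, so rows that repeat a pose let the fingers close. It gives the time, the measured TCP pose, the force, the opening and the grip force at its end, in the units of the state.
- status.sense(): the state, without advancing time (a new reading comes with each control period).
- optics.get_image(name): name is "side" or "top"; returns the picture (384x512x3 uint8, blue, green, red); there is no depth.
- optics.calibration(name): a dict with "K" (3x3 intrinsics, pixels), "k1" (the pictures are not rectified: a ray, as slopes to the right and down, at radius r is drawn at 1 + k1 r^2 times it, then the intrinsics apply), "origin" and "orientation" of the camera in the world. Camera axes: x right, y down, z forward; pixel columns grow to the right and rows downward; lengths in m; the calibration is good to about 2 mm. A picture is of the moment at which its call begins. calibration takes no time and is no camera call.
- robot.finish_job(): hands the job in; it is judged then, once.
Trained networks look in the newest picture that a camera, given by its name, has taken for a name from the list of things; names that differ only in an ending like _2 or _b are one class to them, and where a whole thing is asked for, a point or a joint stands for the part that bears it (a point fixed in the world has none). Each returns a list of dicts, best first, with "conf" (0 to 1); they miss things now and then, are a little off and sometimes report something else, mostly with a low value. They report only what shows in the picture. A call takes as long as a camera call. They do not tell look-alikes from the thing itself.
- optics.trace(thing, camera): "pixels" (384x512 bool, what is visible of it) and "extent" ([left, top, width, height] in pixels, round what is visible of it).
The state is a dict: "clock": time; "qpos": joint angles; "qd": joint speeds; "joint_efforts": joint torques, N m; "ee_pos": TCP position; "orientation": TCP orientation; "wrist_force": force on the tool from outside, world axes, zero at the start; "moment": the same for the moment, N m; "grip_width": finger opening in m; "gripper_force": force on a finger pad.
Only numpy, scipy, OpenCV 4.12 (cv2) and the standard library are available. Lean on these libraries where they do the work, as an engineer would, in place of code of your own. Each camera call takes 0.05 s, during which the arm holds its last target. There are 200 camera calls.

TASK

Put the roll of tape away in the shallow lidded dish: raise the lid edge-first, one edge tilted up clearly (about ten degrees) for a moment while the opposite edge still rests on the dish, then lift it off just clear, carry it low (never higher than about 10 cm above the bench) and rest it, right way up, near the middle of the round rubber mat. Lay the tape flat inside the dish, let go, and set the lid gently back on, centred and fully seated. Do not drop the lid or the tape, and do not push the dish or the screw tin about.

Things in the scene. Friction and masses are not known exactly. Their poses are not given: they have to be found in the camera images.
- lid: Shallow round grey plastic lid, 164 mm across, starting on the dish; 0.10 to 0.21 kg. Origin: centre of the lower edge of its skirt, z up. Skirt 10 mm deep, 3 mm thick, inner diameter 158 mm; flat top plate from z = 10 to 13 mm; a grip bar on top. Seated, its top plate's underside rests on the dish's rim: origin 14 mm above the dish's.
- lid_bar (a point): Centre of the black upright grip bar in the middle of the lid's top, 25 mm above the lid's origin. Axes as the lid's: x across the bar's 12 mm thickness, y along its 70 mm length; it stands from 13 to 37 mm above the lid's origin.
- lid_edge_a (a point): Point on the lower edge of the lid's skirt at lid x = +82 mm.
- lid_edge_b (a point): The same at lid x = -82 mm.
- lid_edge_c (a point): The same at lid y = +82 mm.
- lid_edge_d (a point): The same at lid y = -82 mm.
- dish: Shallow round dark bare-steel dish, loose on the bench, about 0.5 kg: 150 mm outside diameter, 24 mm high, wall 3 mm (inside diameter 144 mm), floor 4 mm thick. Origin: centre of its underside, z up. The lid has 4 mm of play all round on it.
- mat: Round black rubber mat, 190 mm across, 3 mm thick, fixed on the bench; origin: centre of its underside. Dish and mat may change places, left or right of the bench's middle.
- tape: Roll of amber film tape (a plain flat ring), lying flat, loose, about 0.03 kg; 62 mm outside diameter, 26 mm hole, 12 mm high. Origin: centre of its underside. Used for its motion; see tape_center.
- tape_center (a point): Centre of the tape roll, half-way up (6 mm above its underside); z along the roll's axis.
- tin_center (a point): Centre, half-way up, of a loose round open white tin with screws in it, 64 mm across, 14 mm high, a bystander. Tin and tape may change places, nearer or farther in the middle of the bench.
Not all that is in view belongs to the job. There is more than one size of the tape; the one meant has the size given above.

How it is judged:
By the outcome, as a careful person would: the job done as asked, in the order asked, and still so for the second after the job is handed in, with the robot touching nothing.
It also fails if it takes over 72 s, if anything falls off the work surface, if the arm or the gripper's body presses on something with over 40 N, if the wrist force passes 120 N, or if a joint passes its speed limit or range.

## Working session

There is one attempt and no reset: what is moved stays moved. The work goes in short steps, Python scripts to look and compute and a tool call to move; the robot and the scene stay as the last step left them, time stands still between calls to the robot, and variables do not carry over. Pictures are saved under pics/ and viewed, at most 10 in all, crops included, and the job is handed in when it is done.

Besides the shell and the picture viewer there is one more tool, called after "Call:" in YAML: its name, and indented under it one key for each argument. drive_tool: Moves the arm, as the interface text tells. Its arguments: {"type":"object","properties":{"plan":{"type":"array","items":{"type":"object","properties":{"delta_pos":{"type":"array","items":{"type":"number"}},"roll":{"type":"number"}}}},"gripper":{"type":"number"},"squeeze":{"type":"number"}},"required":["plan"]}

```bash
mkdir -p pics
cat > h.py <<'E'
import numpy as np, cv2
from scipy.spatial.transform import Rotation as R
from workcell import status, optics, robot
def ray(cam,uv):
    c=optics.calibration(cam);K=np.array(c["K"]);uv=np.atleast_2d(uv).astype(float)
    d=np.c_[(uv[:,0]-K[0,2])/K[0,0],(uv[:,1]-K[1,2])/K[1,1]];s=d.copy()
    for _ in range(20): s=d/(1+c["k1"]*(s**2).sum(1,keepdims=True))
    return np.array(c["origin"]),R.from_quat(c["orientation"]).apply(np.c_[s,np.ones(len(s))])
def at_z(cam,uv,z):
    o,r=ray(cam,uv);return o+r*((z-o[2])/r[:,2])[:,None]
def circ(cam,px,z):
    "min enclosing circle of mask outline put on plane z"
    cs,_=cv2.findContours(px.astype(np.uint8),cv2.RETR_EXTERNAL,cv2.CHAIN_APPROX_NONE)
    c=max(cs,key=cv2.contourArea)[:,0]
    p=at_z(cam,c,z)[:,:2]*1000
    e=cv2.fitEllipse(p.astype(np.float32)); return e
E
python3 - <<'E'
from h import *
np.set_printoptions(precision=4,suppress=True)
for n in("top","side"):
    cv2.imwrite(f"pics/{n}0.png",optics.get_image(n));c=optics.calibration(n);print(n,c)
    for t,z in(("lid",.027+0),("lid_bar",.051),("dish",.024),("mat",.003),("tape",.012),("tin_center",.014)):
        for d in optics.trace(t,n): print(t,round(d["conf"],2),d["extent"],np.round(np.r_[tuple(np.atleast_1d(x) for x in circ(n,d["pixels"],z))],1) if d["pixels"].sum()>20 else "")
s=status.sense();print(s)
E
```

```text
top {'K': array([[445.4633,   0.    , 253.9274],
       [  0.    , 445.4633, 191.56  ],
       [  0.    ,   0.    ,   1.    ]]), 'k1': 0.012717653958243242, 'origin': array([0.3296, 0.0629, 1.377 ]), 'orientation': array([ 0.7056, -0.7053,  0.0477, -0.0479])}
lid 0.81 [289.1, 178.6, 56.9, 58.2] [ 464.6 -129.8  161.   162.7  149.8]
lid 0.18 [159.1, 164.5, 62.5, 65.4] [503.2 260.5 183.9 186.7  62.6]
lid_bar 0.96 [293.5, 180.2, 50.7, 51.1] [ 462.2 -128.1  155.3  157.    14.9]
mat 0.78 [158.3, 164.6, 63.2, 61.4] [505.8 264.9 184.5 186.6  94.5]
tape 0.48 [252.1, 160.5, 17.3, 18.2] [583.1  41.1  56.5  59.3  48.1]
tin_center 0.72 [255.1, 202.1, 16.2, 18.3] [460.2  38.8  55.9  58.9  54.2]
side {'K': array([[431.0708,   0.    , 256.5694],
       [  0.    , 431.0708, 188.5861],
       [  0.    ,   0.    ,   1.    ]]), 'k1': -0.15620449519195576, 'origin': array([0.2414, 0.9309, 0.7855]), 'orientation': array([-0.1278,  0.8962, -0.4205,  0.0605])}
lid 0.64 [257.0, 140.2, 53.2, 27.5] [ 466.2 -125.8  165.7  174.3   22.4]
lid_bar 0.55 [255.8, 139.1, 53.9, 31.7] [456.8 -91.1 156.  161.   36.2]
dish
[... 322 characters left out ...]
0.7  44.7  26.3]
tin_center 0.72 [258.3, 183.6, 23.8, 16.6] [461.2  44.   60.5  74.7  18.7]
tin_center 0.39 [256.2, 135.0, 54.8, 38.0] [ 468.7 -143.9  167.9  180.8   11.2]
{'clock': 0.7, 'qpos': array([ 1.3451,  0.3209, -0.0701,  1.4505,  0.0226,  1.3708, -0.0569]), 'qd': array([ 0.0001, -0.0007, -0.    , -0.0009, -0.0006, -0.0018,  0.0005]), 'joint_efforts': array([ -0.0004, -49.0947,  -0.4034, -31.2707,  -0.0639,   0.0335,
         0.    ]), 'ee_pos': array([ 0.1544, -0.6314,  0.2923]), 'orientation': array([0.9928, 0.1196, 0.    , 0.0001]), 'wrist_force': array([0.0518, 0.036 , 0.4782]), 'moment': array([-0.0314,  0.0055,  0.0074]), 'gripper_force': 0.0, 'grip_width': 0.08698750475164944}
```

```bash
cd pics; python3 -c "
import cv2,numpy as np
a=cv2.imread('top0.png');b=cv2.imread('side0.png');cv2.imwrite('both.png',cv2.resize(np.hstack([a,b]),(800,300)))"
```

```text
(no output)
```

View pics/top0.png

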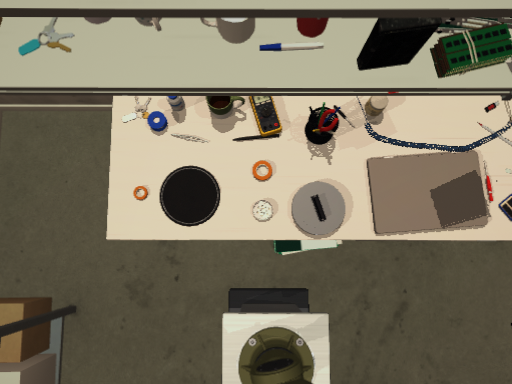

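View pics/side0.png

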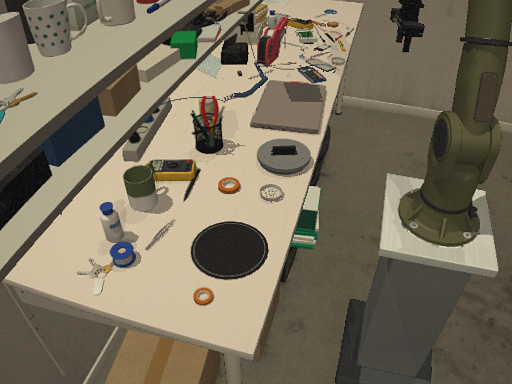

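The top view shows the lid at (318,208) with its bar slanting. The mat is at (190,195), the big tape at (262,170) (the small decoy at (140,193)) and the tin at (262,210). The side view agrees. Next I'll get the bar direction and refine the centres.

```bash
cat >> h.py <<'E'
def blob(n,im,lo,hi,xy,rad,z):
    "pixels with lo<=gray<=hi whose plane point lies within rad of xy -> points (m)"
    g=cv2.cvtColor(im,cv2.COLOR_BGR2GRAY); v,u=np.where((g>=lo)&(g<=hi))
    p=at_z(n,np.c_[u,v],z)[:,:2]; return p[np.hypot(*(p-xy).T)<rad]
def pca(p):
    m=p.mean(0);w,V=np.linalg.eigh(np.cov((p-m).T));a=V[:,1]*np.sign(V[1,1]);return m,np.degrees(np.arctan2(a[1],a[0])),np.sqrt(w*12)
E
python3 - <<'E'
from h import *
np.set_printoptions(precision=4,suppress=True)
for n in("top","side"):
    im=cv2.imread(f"pics/{n}0.png")
    for th in(40,60,80):
        p=blob(n,im,0,th,np.array([.464,-.13]),.06,.047)
        print(n,th,len(p),*pca(p) if len(p)>5 else "")
    h=cv2.cvtColor(im,cv2.COLOR_BGR2HSV)
    v,u=np.where((h[...,1]>120)&(h[...,0]<20)&(h[...,2]>80)); p=at_z(n,np.c_[u,v],.01)[:,:2]
    q=p[np.hypot(*(p-[.583,.042]).T)<.05]; print("tape",len(q),q.mean(0),(q.max(0)+q.min(0))/2,np.ptp(q,0))
im=cv2.imread("pics/top0.png")[165:245,225:360];cv2.imwrite("pics/c.png",cv2.resize(im,None,fx=5.5,fy=5.5,interpolation=cv2.INTER_CUBIC))
E
```

```text
top 40 153 [ 0.4617 -0.1298] 18.07527419114983 [0.0188 0.0756]
top 60 175 [ 0.4621 -0.1298] 18.96239445530601 [0.0208 0.0769]
top 80 190 [ 0.4623 -0.1294] 18.983574248857973 [0.0218 0.0787]
tape 201 [0.5828 0.0387] [0.5837 0.0396] [0.0633 0.0593]
side 40 187 [ 0.4627 -0.1173] 22.55559009237715 [0.0429 0.0706]
side 60 218 [ 0.4628 -0.1189] 18.28146554842853 [0.0473 0.0737]
side 80 223 [ 0.4632 -0.1185] 20.987266255958158 [0.048 0.075]
tape 207 [0.5832 0.0451] [0.5856 0.0416] [0.065  0.0729]
```

View pics/c.png

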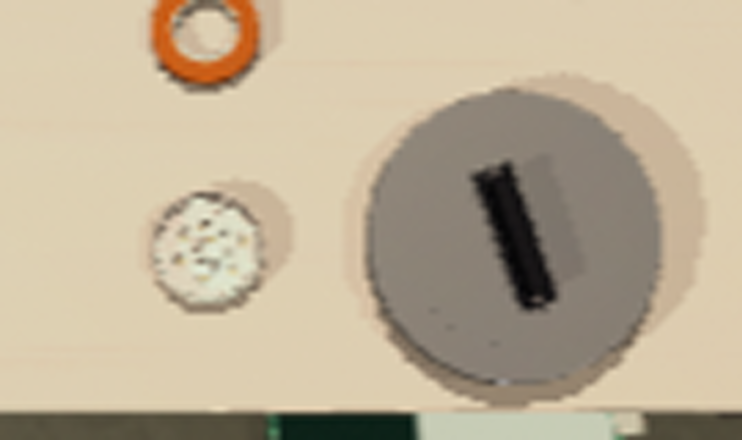

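Call:
drive_tool:
  plan:
    - {"delta_pos":[45.2,-41.7,12],"roll":-0.083}
    - {"delta_pos":[45.2,-41.7,12],"roll":-0.083}
    - {"delta_pos":[45.2,-41.7,12],"roll":-0.083}
    - {"delta_pos":[45.2,-41.7,12],"roll":-0.083}
    - {"delta_pos":[45.2,-41.7,12],"roll":-0.083}
    - {"delta_pos":[45.2,-41.7,12],"roll":-0.083}
    - {"delta_pos":[45.2,-41.7,12],"roll":-0.083}
    - {"delta_pos":[45.2,-41.7,12],"roll":-0.083}
    - {"delta_pos":[45.2,-41.7,12],"roll":-0.083}
    - {"delta_pos":[45.2,-41.7,12],"roll":-0.083}
    - {"delta_pos":[45.2,-41.7,12],"roll":-0.083}
    - {"delta_pos":[45.2,-41.7,12],"roll":-0.083}
  gripper: -0.2
  squeeze: 3

```text
clock: 1.7
ee_pos: [0.4265, -0.2208, 0.1966]
orientation: [0.987, 0.161, 0.0, 0.001]
wrist_force: [0.7, -0.7, -0.5]
grip_width: 0.0526
gripper_force: 0.0
```

Call:
drive_tool:
  plan:
    - {"delta_pos":[9.7,-7.46,4.6]}
    - {"delta_pos":[9.7,-7.46,4.6]}
    - {"delta_pos":[9.7,-7.46,4.6]}
    - {"delta_pos":[9.7,-7.46,4.6]}
    - {"delta_pos":[9.7,-7.46,4.6]}
    - {"delta_pos":[9.7,-7.46,4.6]}

```text
$.plan[0]: bad value
```

```bash
cat >> h.py <<'E'
def go(xyz,ang=None):
    "tool-frame delta (cm) and roll to reach xyz with tool x at ang deg"
    s=status.sense();r=R.from_quat(s["orientation"]);X=r.apply([1,0,0]);a=np.degrees(np.arctan2(X[1],X[0]))
    d=R.from_euler("z",a,degrees=True)*R.from_quat([1,0,0,0])
    t=d.inv().apply(np.array(xyz)-s["ee_pos"])*100
    print("now",np.round(s["ee_pos"],4),"a",round(a,2),"delta",np.round(t,2),"roll",None if ang is None else round(-np.radians(ang-a),3),"clk",s["clock"],"F",np.round(s["wrist_force"],1))
E
python3 -c "
from h import *
go([.4948,-.1193,.109],18.5)"
```

```text
now [ 0.4265 -0.2208  0.1966] a 18.48 delta [ 9.7  -7.46  8.76] roll -0.0 clk 1.7 F [ 0.7 -0.7 -0.5]
```

Roll is needed in each row.

Call:
drive_tool:
  plan:
    - {"delta_pos":[9.7,-7.46,4.6],"roll":0}
    - {"delta_pos":[9.7,-7.46,4.6],"roll":0}
    - {"delta_pos":[9.7,-7.46,4.6],"roll":0}
    - {"delta_pos":[9.7,-7.46,4.6],"roll":0}
    - {"delta_pos":[9.7,-7.46,4.6],"roll":0}
    - {"delta_pos":[9.7,-7.46,4.6],"roll":0}
    - {"delta_pos":[9.7,-7.46,4.6],"roll":0}

```text
clock: 2.28
ee_pos: [0.4936, -0.1228, 0.1509]
orientation: [0.987, 0.16, -0.0, 0.001]
wrist_force: [-0.3, -0.1, -0.1]
grip_width: 0.052
gripper_force: 0.0
```

```bash
python3 -c "
from h import *
go([.4948,-.1193,.109],18.5)
cv2.imwrite('pics/a.png',cv2.resize(optics.get_image('side')[100:200,210:350],None,fx=5,fy=5,interpolation=2))"
```

```text
now [ 0.4936 -0.1228  0.1509] a 18.36 delta [ 0.23 -0.3   4.19] roll -0.002 clk 2.2833 F [-0.3 -0.1 -0.1]
```

View pics/a.png

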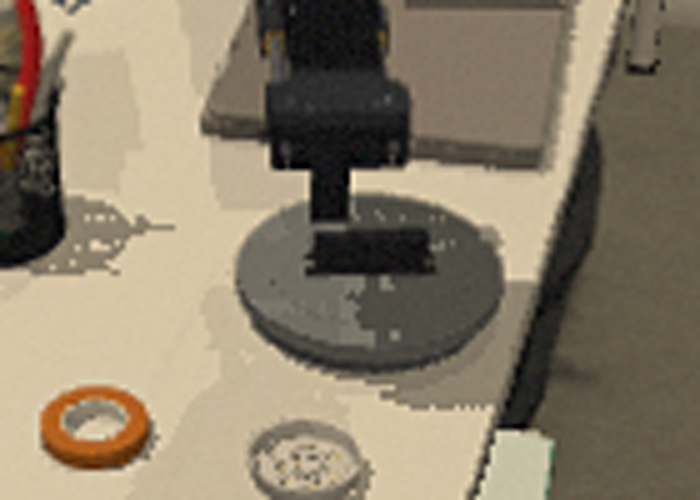

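The side crop shows the fingers at (330,200) above the far end of the bar (370,250), still settling. I'll descend, then check.

Call:
drive_tool:
  plan:
    - {"delta_pos":[0,0,1.5],"roll":0}
    - {"delta_pos":[0,0,3],"roll":0}
    - {"delta_pos":[0,0,4.1],"roll":0}
    - {"delta_pos":[0,0,4.1],"roll":0}
    - {"delta_pos":[0,0,4.1],"roll":0}

```text
clock: 2.75
ee_pos: [0.4934, -0.1218, 0.1093]
orientation: [0.987, 0.16, -0.0, -0.0]
wrist_force: [0.4, -0.1, -0.2]
grip_width: 0.0522
gripper_force: 0.0
```

```bash
python3 -c "
from h import *
go([.4948,-.1193,.109],18.5)"
```

```text
now [ 0.4934 -0.1218  0.1093] a 18.41 delta [ 0.21 -0.2   0.03] roll -0.002 clk 2.75 F [ 0.4 -0.1 -0.2]
```

Call:
drive_tool:
  plan:
    - {"delta_pos":[0.2,-0.2,0],"roll":0}
    - {"delta_pos":[0.2,-0.2,0],"roll":0}
    - {"delta_pos":[0.2,-0.2,0],"roll":0}
    - {"delta_pos":[0.2,-0.2,0],"roll":0}

```text
clock: 3.08
ee_pos: [0.4957, -0.1185, 0.1101]
orientation: [0.987, 0.161, 0.0, 0.0]
wrist_force: [-0.2, -0.5, 0.7]
grip_width: 0.0522
gripper_force: 0.0
```

Call:
drive_tool:
  plan:
    - {"delta_pos":[0,0,0],"roll":0}
    - {"delta_pos":[0,0,0],"roll":0}
    - {"delta_pos":[0,0,0],"roll":0}
    - {"delta_pos":[0,0,0],"roll":0}
    - {"delta_pos":[0,0,0],"roll":0}
    - {"delta_pos":[0,0,0],"roll":0}
    - {"delta_pos":[0,0,0],"roll":0}
    - {"delta_pos":[0,0,0],"roll":0}
  gripper: 1
  squeeze: 3

```text
clock: 3.75
ee_pos: [0.4953, -0.1186, 0.1094]
orientation: [0.987, 0.161, -0.0, 0.0]
wrist_force: [0.3, 0.5, -0.5]
grip_width: 0.0124
gripper_force: 3.0
```

```bash
python3 -c "
from h import *
go([.4948,-.1193,.109],18.5)"
```

```text
now [ 0.4953 -0.1186  0.1094] a 18.49 delta [-0.07  0.05  0.04] roll -0.0 clk 3.75 F [ 0.3  0.5 -0.5]
```

Call:
drive_tool:
  plan:
    - {"delta_pos":[-0.06,0,-0.27],"roll":0}
    - {"delta_pos":[-0.12,0,-0.54],"roll":0}
    - {"delta_pos":[-0.2,0,-0.81],"roll":0}
    - {"delta_pos":[-0.28,0,-1.08],"roll":0}
    - {"delta_pos":[-0.37,0,-1.35],"roll":0}
    - {"delta_pos":[-0.46,0,-1.6],"roll":0}
    - {"delta_pos":[-0.56,0,-1.86],"roll":0}
    - {"delta_pos":[-0.66,0,-2.12],"roll":0}
    - {"delta_pos":[-0.74,0,-2.29],"roll":0}
    - {"delta_pos":[-0.74,0,-2.29],"roll":0}
    - {"delta_pos":[-0.74,0,-2.29],"roll":0}

```text
clock: 4.67
ee_pos: [0.4883, -0.1208, 0.1325]
orientation: [0.987, 0.161, 0.0, 0.0]
wrist_force: [0.2, 0.3, -1.0]
grip_width: 0.0119
gripper_force: 3.0
```

```bash
python3 -c "
from h import *
go([.4948,-.1193,.109],18.5)
cv2.imwrite('pics/b.png',cv2.resize(optics.get_image('side')[100:200,210:350],None,fx=5,fy=5,interpolation=2))"
```

```text
now [ 0.4883 -0.1208  0.1325] a 18.49 delta [0.66 0.06 2.35] roll -0.0 clk 4.6667 F [ 0.2  0.3 -1. ]
```

View pics/b.png

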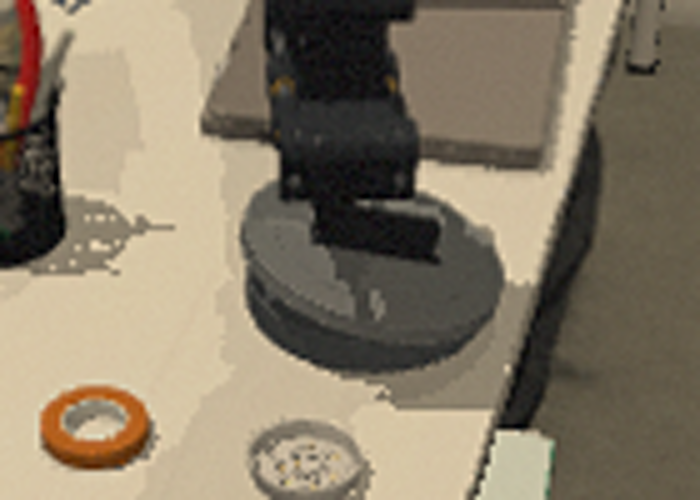

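The lid's left (far) edge is raised about 13° in the crop, and the right edge at (500,290) still rests on the dish. I'll lower it along the arc and regrip at the bar's centre so the lid lifts off level.

Call:
drive_tool:
  plan:
    - {"delta_pos":[0.08,0,0.17],"roll":0}
    - {"delta_pos":[0.18,0,0.43],"roll":0}
    - {"delta_pos":[0.28,0,0.69],"roll":0}
    - {"delta_pos":[0.37,0,0.94],"roll":0}
    - {"delta_pos":[0.46,0,1.21],"roll":0}
    - {"delta_pos":[0.54,0,1.48],"roll":0}
    - {"delta_pos":[0.62,0,1.75],"roll":0}
    - {"delta_pos":[0.68,0,2.02],"roll":0}
    - {"delta_pos":[0.74,0,2.29],"roll":0}
    - {"delta_pos":[0.74,0,2.29],"roll":0}
    - {"delta_pos":[0.74,0,2.29],"roll":0}

```text
clock: 5.63
ee_pos: [0.4952, -0.1184, 0.1093]
orientation: [0.987, 0.161, -0.0, -0.0]
wrist_force: [-0.2, -0.3, -1.8]
grip_width: 0.012
gripper_force: 3.0
```

Call:
drive_tool:
  plan:
    - {"delta_pos":[0,0,0],"roll":0}
    - {"delta_pos":[0,0,0],"roll":0}
    - {"delta_pos":[0,0,0],"roll":0}
    - {"delta_pos":[0,0,0],"roll":0}
  gripper: -0.4

```text
clock: 5.97
ee_pos: [0.4953, -0.1185, 0.1096]
orientation: [0.987, 0.161, 0.0, 0.0]
wrist_force: [0.4, -0.7, 0.1]
grip_width: 0.031
gripper_force: 0.0
```

Run:
```python
from h import *
im=optics.get_image("top"); 
for d in optics.trace("lid","top"): print(d["conf"],d["extent"],circ("top",d["pixels"],.027))
im=optics.get_image("side")
p=blob("side",im,0,60,np.array([.464,-.13]),.06,.047);print(pca(p))
print(status.sense()["grip_width"])
go([.4635,-.1298,.104],18.5)
cv2.imwrite('pics/d.png',cv2.resize(im[100:200,210:350],None,fx=5,fy=5,interpolation=2))
```

```text
0.65 [292.3, 205.5, 32.8, 30.1] ((422.17486572265625, -104.299072265625), (76.58489227294922, 87.38905334472656), 173.4793243408203)
(array([ 0.47406385, -0.1330033 ]), np.float64(126.25601749517556), array([0.07585685, 0.09457809]))
0.04285858551811708
now [ 0.4953 -0.1185  0.1096] a 18.49 delta [-3.37  0.06  0.56] roll -0.0 clk 6.1167 F [-0.6  0.1  0.6]
```

View pics/d.png

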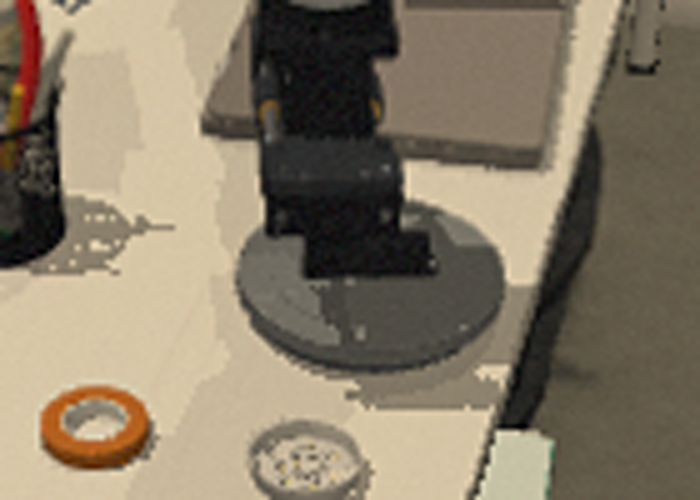

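The lid is flat and seated again at the same pixels as before. Now I'll regrip at the centre.

Call:
drive_tool:
  plan:
    - {"delta_pos":[-1.1,0,0],"roll":0}
    - {"delta_pos":[-2.3,0,0.3],"roll":0}
    - {"delta_pos":[-3.35,0,0.6],"roll":0}
    - {"delta_pos":[-3.35,0,0.6],"roll":0}
    - {"delta_pos":[-3.35,0,0.6],"roll":0}
    - {"delta_pos":[-3.35,0,0.6],"roll":0}

```text
clock: 6.62
ee_pos: [0.4638, -0.1292, 0.1038]
orientation: [0.987, 0.161, 0.0, 0.0]
wrist_force: [-0.0, -0.3, -0.2]
grip_width: 0.0608
gripper_force: 0.0
```

Call:
drive_tool:
  plan:
    - {"delta_pos":[0,0,0],"roll":0}
    - {"delta_pos":[0,0,0],"roll":0}
    - {"delta_pos":[0,0,0],"roll":0}
    - {"delta_pos":[0,0,0],"roll":0}
    - {"delta_pos":[0,0,0],"roll":0}
    - {"delta_pos":[0,0,0],"roll":0}
  gripper: 1
  squeeze: 15

```text
clock: 7.12
ee_pos: [0.4636, -0.129, 0.1035]
orientation: [0.987, 0.161, -0.0, -0.0]
wrist_force: [-0.4, -0.6, 0.3]
grip_width: 0.0289
gripper_force: 0.0
```

Call:
drive_tool:
  plan:
    - {"delta_pos":[0,0,-0.4],"roll":0}
    - {"delta_pos":[0,0,-0.9],"roll":0}
    - {"delta_pos":[0,0,-1.4],"roll":0}
    - {"delta_pos":[0,0,-2],"roll":0}
    - {"delta_pos":[0,0,-2.6],"roll":0}
    - {"delta_pos":[0,0,-3.2],"roll":0}
    - {"delta_pos":[0,0,-3.2],"roll":0}
    - {"delta_pos":[0,0,-3.2],"roll":0}

```text
clock: 7.78
ee_pos: [0.4637, -0.1292, 0.136]
orientation: [0.987, 0.161, 0.0, 0.0]
wrist_force: [0.1, -0.1, -2.4]
grip_width: 0.0118
gripper_force: 15.0
```

Run:
```python
from h import *
go([.506,.264,.135])
for n in("top","side"):
    cv2.imwrite(f"pics/{n}1.png",optics.get_image(n))
cv2.imwrite('pics/e.png',cv2.resize(cv2.imread("pics/side1.png")[80:220,200:360],None,fx=4,fy=4,interpolation=2))
```

```text
now [ 0.4637 -0.1292  0.136 ] a 18.49 delta [ 16.48 -35.95   0.1 ] roll None clk 7.7833 F [ 0.1 -0.1 -2.4]
```

View pics/e.png

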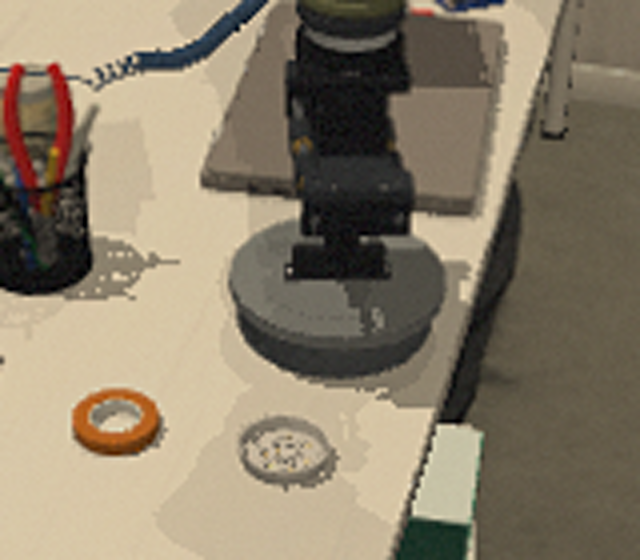

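Run:
```python
from h import *
def proj(n,P):
    c=optics.calibration(n);q=R.from_quat(c["orientation"]).inv().apply(np.atleast_2d(P)-c["origin"]);s=q[:,:2]/q[:,2:];s=s*(1+c["k1"]*(s**2).sum(1,keepdims=True));K=np.array(c["K"]);return s*[K[0,0],K[1,1]]+K[:2,2]
t=np.linspace(0,2*np.pi,720)
for z in(.03,.04,.045,.05,.055,.06,.065):
    p=proj("side",np.c_[.4637+.082*np.cos(t),-.1295+.082*np.sin(t),0*t+z]);print(z,p[p[:,0].argmin()].round(1),p[p[:,0].argmax()].round(1),p.min(0).round(1),p.max(0).round(1))
d=optics.trace("lid","side")[0];print(d["extent"],d["conf"])
```

```text
0.03 [257.3 152.7] [311.  154.3] [257.3 138.1] [311. 169.]
0.04 [257.3 150. ] [311.3 151.6] [257.3 135.4] [311.3 166.2]
0.045 [257.3 148.6] [311.4 150.2] [257.3 134.1] [311.4 164.8]
0.05 [257.3 147.3] [311.6 149. ] [257.3 132.8] [311.6 163.4]
0.055 [257.3 145.9] [311.7 147.6] [257.3 131.4] [311.7 162. ]
0.06 [257.3 144.5] [311.8 146.3] [257.3 130.1] [311.8 160.6]
0.065 [257.3 143.1] [311.9 144.9] [257.3 128.8] [311.9 159.2]
[256.7, 136.6, 51.0, 28.0] 0.82
```

Call:
drive_tool:
  plan:
    - {"delta_pos":[0,0,-0.4],"roll":0}
    - {"delta_pos":[0,0,-0.9],"roll":0}
    - {"delta_pos":[0.16,-0.36,-1.2],"roll":0}
    - {"delta_pos":[0.5,-1.08,-1.2],"roll":0}
    - {"delta_pos":[1.0,-2.16,-1.2],"roll":0}
    - {"delta_pos":[1.65,-3.6,-1.2],"roll":0}
    - {"delta_pos":[2.48,-5.4,-1.2],"roll":0}
    - {"delta_pos":[3.3,-7.2,-1.2],"roll":0}
    - {"delta_pos":[4.12,-9.0,-1.2],"roll":0}
    - {"delta_pos":[4.95,-10.8,-1.2],"roll":0}
    - {"delta_pos":[5.78,-12.6,-1.2],"roll":0}
    - {"delta_pos":[6.6,-14.4,-1.2],"roll":0}
  squeeze: 25

```text
clock: 8.93
ee_pos: [0.4801, 0.0309, 0.1474]
orientation: [0.987, 0.161, -0.0, -0.0]
wrist_force: [0.7, 0.1, -1.6]
grip_width: 0.0114
gripper_force: 25.0
```

Call:
drive_tool:
  plan:
    - {"delta_pos":[0.83,-1.8,0],"roll":0}
    - {"delta_pos":[1.65,-3.6,0],"roll":0}
    - {"delta_pos":[2.48,-5.4,0],"roll":0}
    - {"delta_pos":[3.3,-7.2,0],"roll":0}
    - {"delta_pos":[4.12,-9.0,0],"roll":0}
    - {"delta_pos":[4.95,-10.8,0],"roll":0}
    - {"delta_pos":[5.78,-12.6,0],"roll":0}
    - {"delta_pos":[6.6,-14.4,0],"roll":0}
    - {"delta_pos":[7.4,-16.2,0],"roll":0}
    - {"delta_pos":[8.1,-17.8,0],"roll":0}
    - {"delta_pos":[8.7,-19.0,0],"roll":0}
    - {"delta_pos":[9.1,-19.9,0],"roll":0}

```text
clock: 9.93
ee_pos: [0.5025, 0.249, 0.1474]
orientation: [0.987, 0.162, -0.0, -0.001]
wrist_force: [0.6, 0.6, -2.0]
grip_width: 0.0114
gripper_force: 25.0
```

Run:
```python
from h import *
go([.506,.2645,.115])
im=optics.get_image("side");a=im[140:300,150:300]
im=optics.get_image("top");b=im[140:240,120:240];
d=optics.trace("lid","top")
for d in d:print(d["conf"],circ("top",d["pixels"],.055))
o=optics.trace("dish","top")
for d in o:print("dish",d["conf"],circ("top",d["pixels"],.024))
a=cv2.resize(a,None,fx=3,fy=3);b=cv2.resize(b,(432,480)[::1]);b=cv2.resize(b,(348,480)) if 0 else b
b=cv2.resize(b,(340,480));cv2.imwrite("pics/f.png",np.hstack([a,b]))
```

```text
now [0.5025 0.249  0.1474] a 18.65 delta [ 0.83 -1.36  3.24] roll None clk 9.9333 F [ 0.6  0.6 -2. ]
0.56 ((544.3517456054688, 211.1787567138672), (15.189668655395508, 33.35951614379883), 121.83937072753906)
dish 0.86 ((464.72283935546875, -129.97137451171875), (143.32586669921875, 145.4419708251953), 78.68830108642578)
```

View pics/f.png

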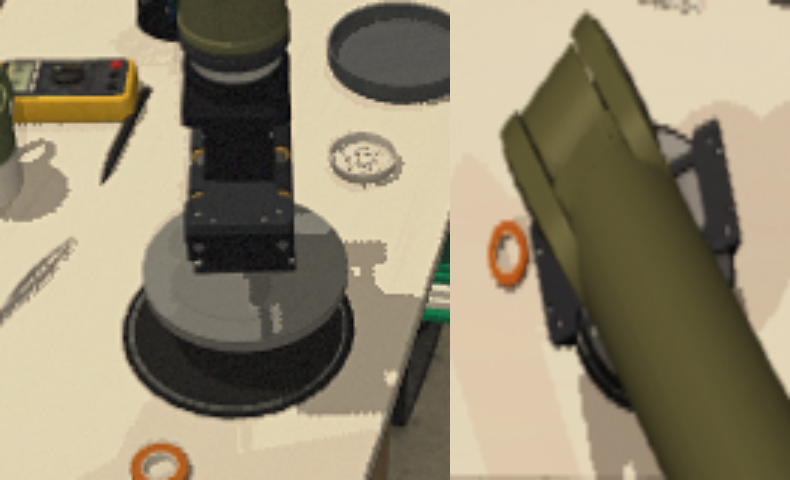

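The lid is level over the mat's far half, and the dish stands open at (395,50). I'll finish the approach and lower it, watching the force.

Call:
drive_tool:
  plan:
    - {"delta_pos":[0.4,-0.8,0.3],"roll":0}
    - {"delta_pos":[0.7,-1.4,0.8],"roll":0}
    - {"delta_pos":[0.8,-1.6,1.4],"roll":0}
    - {"delta_pos":[0.8,-1.6,2.0],"roll":0}
    - {"delta_pos":[0.8,-1.6,2.4],"roll":0}
    - {"delta_pos":[0.8,-1.6,2.6],"roll":0}
    - {"delta_pos":[0.8,-1.6,2.7],"roll":0}
    - {"delta_pos":[0.8,-1.6,2.7],"roll":0}

```text
clock: 10.8
ee_pos: [0.5061, 0.2633, 0.1201]
orientation: [0.987, 0.16, -0.0, 0.0]
wrist_force: [0.4, 0.2, -1.9]
grip_width: 0.0117
gripper_force: 25.0
```

Call:
drive_tool:
  plan:
    - {"delta_pos":[0,0,0.2],"roll":0}
    - {"delta_pos":[0,0,0.4],"roll":0}
    - {"delta_pos":[0,0,0.4],"roll":0}

```text
clock: 11.05
ee_pos: [0.506, 0.2635, 0.1162]
orientation: [0.987, 0.161, -0.0, 0.0]
wrist_force: [0.3, 0.1, -1.5]
grip_width: 0.0113
gripper_force: 25.0
```

Call:
drive_tool:
  plan:
    - {"delta_pos":[0,0,0.15],"roll":0}
    - {"delta_pos":[0,0,0.3],"roll":0}
    - {"delta_pos":[0,0,0.3],"roll":0}

```text
clock: 11.3
ee_pos: [0.506, 0.2636, 0.1132]
orientation: [0.987, 0.161, -0.0, 0.0]
wrist_force: [0.1, -0.0, -2.6]
grip_width: 0.0114
gripper_force: 25.0
```

Call:
drive_tool:
  plan:
    - {"delta_pos":[0,0,0.15],"roll":0}
    - {"delta_pos":[0,0,0.3],"roll":0}
    - {"delta_pos":[0,0,0.3],"roll":0}

```text
clock: 11.55
ee_pos: [0.5059, 0.2636, 0.1101]
orientation: [0.987, 0.161, -0.0, 0.0]
wrist_force: [-1.0, 0.1, -2.0]
grip_width: 0.0113
gripper_force: 25.0
```

Call:
drive_tool:
  plan:
    - {"delta_pos":[0,0,0.15],"roll":0}
    - {"delta_pos":[0,0,0.2],"roll":0}
    - {"delta_pos":[0,0,0.2],"roll":0}

```text
clock: 11.8
ee_pos: [0.506, 0.2637, 0.1083]
orientation: [0.987, 0.161, -0.0, 0.0]
wrist_force: [-0.3, -1.2, -2.3]
grip_width: 0.0117
gripper_force: 25.0
```

Run:
```python
from h import *
s=status.sense();print(s["ee_pos"],s["wrist_force"])
exec(open('/dev/null').read())
im=optics.get_image("side");cv2.imwrite("pics/g.png",cv2.resize(im[180:290,170:290],None,fx=5,fy=5,interpolation=2))
d=optics.trace("lid","side")
for d in d:print(d["conf"],d["extent"],circ("side",d["pixels"],.014))
```

```text
[0.50599311 0.26366196 0.10827263] [-0.34709115 -1.1847821  -2.28965674]
0.58 [192.2, 226.8, 68.7, 42.6] ((504.9671936035156, 270.90362548828125), (156.77862548828125, 158.99124145507812), 44.35624694824219)
```

View pics/g.png

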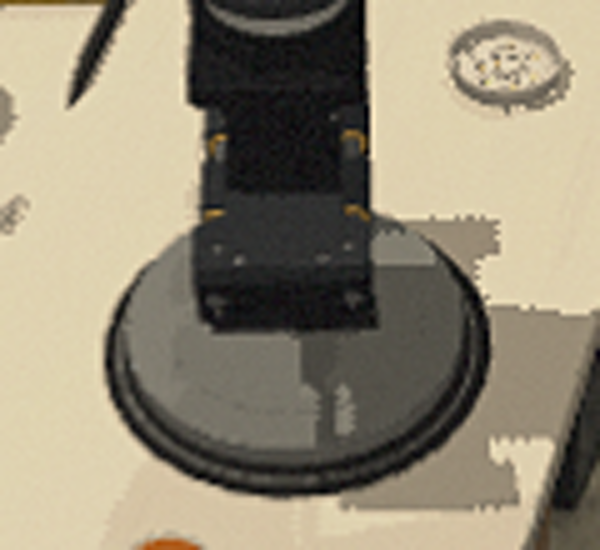

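The lid hovers just above the mat, centred. I'll keep lowering it a little at a time.

Call:
drive_tool:
  plan:
    - {"delta_pos":[0,0,0.15],"roll":0}
    - {"delta_pos":[0,0,0.3],"roll":0}
    - {"delta_pos":[0,0,0.3],"roll":0}

```text
clock: 12.15
ee_pos: [0.5059, 0.2636, 0.1051]
orientation: [0.987, 0.161, -0.0, 0.0]
wrist_force: [0.1, 1.4, -1.8]
grip_width: 0.0112
gripper_force: 25.0
```

Call:
drive_tool:
  plan:
    - {"delta_pos":[0,0,0.15],"roll":0}
    - {"delta_pos":[0,0,0.25],"roll":0}
    - {"delta_pos":[0,0,0.25],"roll":0}

```text
clock: 12.4
ee_pos: [0.5061, 0.2638, 0.1044]
orientation: [0.987, 0.161, -0.0, 0.001]
wrist_force: [-3.1, -2.5, 9.7]
grip_width: 0.0114
gripper_force: 25.0
```

Call:
drive_tool:
  plan:
    - {"delta_pos":[0,0,-0.15],"roll":0}
    - {"delta_pos":[0,0,-0.15],"roll":0}

```text
clock: 12.57
ee_pos: [0.5063, 0.2639, 0.1048]
orientation: [0.987, 0.161, 0.0, -0.0]
wrist_force: [-0.5, 0.1, -2.8]
grip_width: 0.0114
gripper_force: 25.0
```

Call:
drive_tool:
  plan:
    - {"delta_pos":[0,0,0],"roll":0}
    - {"delta_pos":[0,0,0],"roll":0}
    - {"delta_pos":[0,0,0],"roll":0}
    - {"delta_pos":[0,0,0],"roll":0}
    - {"delta_pos":[0,0,0],"roll":0}
  gripper: -1

```text
clock: 12.98
ee_pos: [0.5061, 0.2638, 0.1044]
orientation: [0.987, 0.161, -0.0, -0.0]
wrist_force: [-0.2, -0.4, -0.9]
grip_width: 0.0368
gripper_force: 0.0
```

Call:
drive_tool:
  plan:
    - {"delta_pos":[0,0,-1],"roll":0}
    - {"delta_pos":[0,0,-2.5],"roll":0}
    - {"delta_pos":[0,0,-5],"roll":0}
    - {"delta_pos":[0,0,-8],"roll":0}
    - {"delta_pos":[0,0,-8],"roll":0}

```text
clock: 13.4
ee_pos: [0.5086, 0.2659, 0.1908]
orientation: [0.987, 0.161, 0.005, -0.001]
wrist_force: [1.0, 1.2, -0.0]
grip_width: 0.0704
gripper_force: 0.0
```

Run:
```python
from h import *
go([.583,.041,.13])
t0=cv2.imread("pics/top0.png")
im=optics.get_image("top");cv2.imwrite("pics/top2.png",im)
for t,z in(("lid",.016),("dish",.024),("tape",.012)):
  for d in optics.trace(t,"top"):print(t,round(d["conf"],2),np.round(np.r_[tuple(np.atleast_1d(x) for x in circ("top",d["pixels"],z))],1))
si=optics.get_image("side");cv2.imwrite("pics/side2.png",si)
p=blob("side",si,0,45,np.array([.506,.264]),.07,.035);print(len(p),pca(p))
for n,i in(("top",im),("side",si)):
    h=cv2.cvtColor(i,cv2.COLOR_BGR2HSV);v,u=np.where((h[...,1]>120)&(h[...,0]<20)&(h[...,2]>80));p=at_z(n,np.c_[u,v],.012)[:,:2]
    q=p[np.hypot(*(p-[.583,.042]).T)<.05]; print(n,len(q),cv2.minEnclosingCircle((q*1000).astype(np.float32)) if len(q) else"")
```

```text
now [0.5086 0.2659 0.1908] a 18.52 delta [-0.09 23.69  6.08] roll None clk 13.4 F [ 1.   1.2 -0. ]
lid 0.64 [509.6 194.4  24.8  39.2 119.3]
dish 0.97 [ 464.2 -128.4  145.8  147.1  140.8]
tape 0.74 [584.4  39.6  60.   63.8 110.8]
412 (array([0.50951429, 0.25788127]), np.float64(116.89069340736381), array([0.06199016, 0.0947699 ]))
top 202 ((583.29541015625, 38.14352035522461), 31.768877029418945)
side 0
```

Call:
drive_tool:
  plan:
    - {"delta_pos":[0,4,0],"roll":0}
    - {"delta_pos":[0,8,1],"roll":0}
    - {"delta_pos":[0,12,3],"roll":0}
    - {"delta_pos":[0,16,5],"roll":0}
    - {"delta_pos":[0,20,6],"roll":0}
    - {"delta_pos":[0,23,6],"roll":0}
    - {"delta_pos":[0,23.75,6],"roll":0}
    - {"delta_pos":[0,23.75,6],"roll":0}
    - {"delta_pos":[0,23.75,6],"roll":0}

```text
clock: 14.4
ee_pos: [0.5808, 0.0389, 0.1236]
orientation: [0.987, 0.16, -0.001, -0.001]
wrist_force: [-0.7, 0.5, 0.1]
grip_width: 0.0869
gripper_force: 0.0
```

Run:
```python
from h import *
go([.5838,.0405,.0735])
im=optics.get_image("top");cv2.imwrite("pics/top3.png",im)
for d in optics.trace("lid","top")+optics.trace("lid_bar","top"):print(round(d["conf"],2),d["extent"],np.round(np.r_[tuple(np.atleast_1d(x) for x in circ("top",d["pixels"],.016))],1))
for th in(40,60):
    p=blob("top",im,0,th,np.array([.506,.264]),.06,.036);print(pca(p),len(p))
```

```text
now [0.5808 0.0389 0.1236] a 18.46 delta [ 0.34 -0.06  5.01] roll None clk 14.4 F [-0.7  0.5  0.1]
0.68 [161.7, 168.9, 54.9, 53.6] [506.4 262.7 159.4 162.   12. ]
0.59 [165.0, 168.0, 50.7, 52.1] [507.  262.7 159.9 161.4 102.5]
(array([0.50431984, 0.25961841]), np.float64(18.735394266823388), array([0.01842643, 0.07634526])) 148
(array([0.50406563, 0.25975784]), np.float64(18.33794962141588), array([0.02008482, 0.07854857])) 171
```

Call:
drive_tool:
  plan:
    - {"delta_pos":[0.3,-0.05,1],"roll":0}
    - {"delta_pos":[0.3,-0.05,2.5],"roll":0}
    - {"delta_pos":[0.3,-0.05,4],"roll":0}
    - {"delta_pos":[0.3,-0.05,5],"roll":0}
    - {"delta_pos":[0.3,-0.05,5],"roll":0}
    - {"delta_pos":[0.3,-0.05,5],"roll":0}

```text
clock: 15.05
ee_pos: [0.5836, 0.0407, 0.0738]
orientation: [0.987, 0.161, -0.001, -0.0]
wrist_force: [1.3, -0.4, 1.1]
grip_width: 0.0874
gripper_force: 0.0
```

Call:
drive_tool:
  plan:
    - {"delta_pos":[0,0,0],"roll":0}
    - {"delta_pos":[0,0,0],"roll":0}
    - {"delta_pos":[0,0,0],"roll":0}
    - {"delta_pos":[0,0,0],"roll":0}
    - {"delta_pos":[0,0,0],"roll":0}
    - {"delta_pos":[0,0,0],"roll":0}
  gripper: 1
  squeeze: 8

```text
clock: 15.55
ee_pos: [0.5844, 0.0398, 0.0749]
orientation: [0.987, 0.161, 0.0, 0.0]
wrist_force: [0.3, -0.5, 2.2]
grip_width: 0.0611
gripper_force: 8.0
```

Call:
drive_tool:
  plan:
    - {"delta_pos":[0,0,-1],"roll":0}
    - {"delta_pos":[0,0,-2.5],"roll":0}
    - {"delta_pos":[0,0,-4],"roll":0}
    - {"delta_pos":[-1,0.7,-5.5],"roll":0}
    - {"delta_pos":[-3,2.2,-6],"roll":0}
    - {"delta_pos":[-5.5,4,-6],"roll":0}
    - {"delta_pos":[-8,5.9,-6],"roll":0}
    - {"delta_pos":[-10.5,7.7,-6],"roll":0}
    - {"delta_pos":[-13,9.5,-6],"roll":0}
    - {"delta_pos":[-15.5,11.3,-6],"roll":0}
    - {"delta_pos":[-16.75,12.25,-6],"roll":0}
    - {"delta_pos":[-16.75,12.25,-6],"roll":0}

```text
clock: 16.55
ee_pos: [0.4618, -0.1334, 0.1348]
orientation: [0.987, 0.158, -0.001, 0.001]
wrist_force: [-0.1, -0.8, -0.5]
grip_width: 0.0607
gripper_force: 8.0
```

Call:
drive_tool:
  plan:
    - {"delta_pos":[0,0,0],"roll":0}
    - {"delta_pos":[0,0,0],"roll":0}

```text
clock: 16.72
ee_pos: [0.4649, -0.1284, 0.1351]
orientation: [0.987, 0.161, 0.001, 0.0]
wrist_force: [-0.1, 0.4, -0.9]
grip_width: 0.0609
gripper_force: 8.0
```

Run:
```python
from h import *
go([.4645,-.1295,.080])
print(status.sense()["grip_width"])
im=optics.get_image("side");cv2.imwrite("pics/side4.png",im)
h=cv2.cvtColor(im,cv2.COLOR_BGR2HSV);m=((h[...,1]>120)&(h[...,0]<20)&(h[...,2]>80)).astype(np.uint8)
n,l,s,c=cv2.connectedComponentsWithStats(m);print([(s[i].tolist(),c[i].round(1).tolist()) for i in range(1,n) if s[i,4]>40])
```

```text
now [ 0.4649 -0.1284  0.1351] a 18.56 delta [-0.08  0.09  5.51] roll None clk 16.7167 F [-0.1  0.4 -0.9]
0.060884071233927514
[([137, 0, 20, 4, 62], [146.2, 1.1]), ([255, 11, 12, 13, 65], [260.2, 17.4]), ([200, 96, 10, 31, 123], [203.6, 110.9]), ([212, 96, 6, 29, 104], [214.8, 109.1]), ([274, 139, 8, 11, 53], [277.2, 144.2]), ([193, 288, 20, 17, 178], [202.9, 296.3]), ([143, 337, 37, 47, 765], [158.7, 360.7])]
```

Call:
drive_tool:
  plan:
    - {"delta_pos":[-0.05,0.05,1],"roll":0}
    - {"delta_pos":[-0.05,0.05,2.3],"roll":0}
    - {"delta_pos":[-0.05,0.05,3.6],"roll":0}
    - {"delta_pos":[-0.05,0.05,4.6],"roll":0}
    - {"delta_pos":[-0.05,0.05,5.2],"roll":0}
    - {"delta_pos":[-0.05,0.05,5.45],"roll":0}
    - {"delta_pos":[-0.05,0.05,5.45],"roll":0}
    - {"delta_pos":[-0.05,0.05,5.45],"roll":0}

```text
clock: 17.43
ee_pos: [0.4643, -0.1299, 0.0802]
orientation: [0.987, 0.161, 0.0, 0.0]
wrist_force: [0.3, 0.6, 0.3]
grip_width: 0.0606
gripper_force: 8.0
```

Call:
drive_tool:
  plan:
    - {"delta_pos":[0,0,0.1],"roll":0}
    - {"delta_pos":[0,0,0.15],"roll":0}
    - {"delta_pos":[0,0,0.15],"roll":0}

```text
clock: 17.68
ee_pos: [0.4641, -0.1302, 0.0788]
orientation: [0.987, 0.161, 0.0, 0.0]
wrist_force: [-0.3, 0.2, -0.2]
grip_width: 0.061
gripper_force: 8.0
```

Call:
drive_tool:
  plan:
    - {"delta_pos":[0,0,0.1],"roll":0}
    - {"delta_pos":[0,0,0.15],"roll":0}
    - {"delta_pos":[0,0,0.15],"roll":0}

```text
clock: 17.93
ee_pos: [0.4643, -0.1302, 0.0782]
orientation: [0.987, 0.161, 0.0, 0.001]
wrist_force: [-2.8, 0.8, 9.1]
grip_width: 0.0606
gripper_force: 8.0
```

Call:
drive_tool:
  plan:
    - {"delta_pos":[0,0,-0.1],"roll":0}
    - {"delta_pos":[0,0,-0.1],"roll":0}

```text
clock: 18.1
ee_pos: [0.4641, -0.1302, 0.0783]
orientation: [0.987, 0.161, 0.0, 0.0]
wrist_force: [0.2, -0.3, -1.0]
grip_width: 0.0611
gripper_force: 8.0
```

Call:
drive_tool:
  plan:
    - {"delta_pos":[0,0,0],"roll":0}
    - {"delta_pos":[0,0,0],"roll":0}
    - {"delta_pos":[0,0,0],"roll":0}
    - {"delta_pos":[0,0,0],"roll":0}
  gripper: -0.75

```text
clock: 18.43
ee_pos: [0.4637, -0.13, 0.0778]
orientation: [0.987, 0.161, -0.0, -0.0]
wrist_force: [-0.1, 0.1, -0.3]
grip_width: 0.0746
gripper_force: 0.0
```

Call:
drive_tool:
  plan:
    - {"delta_pos":[0,0,-1],"roll":0}
    - {"delta_pos":[0,0,-3],"roll":0}
    - {"delta_pos":[0,0,-6],"roll":0}
    - {"delta_pos":[0,0,-9],"roll":0}
    - {"delta_pos":[0,0,-11],"roll":0}
    - {"delta_pos":[0,0,-11],"roll":0}

```text
clock: 18.93
ee_pos: [0.4666, -0.1305, 0.1932]
orientation: [0.987, 0.161, 0.004, 0.003]
wrist_force: [0.9, -0.6, -0.7]
grip_width: 0.0761
gripper_force: 0.0
```

Run:
```python
from h import *
go([.5062,.2637,.16],18.5)
im=optics.get_image("side");cv2.imwrite("pics/side5.png",im)
for t,z in(("lid",.016),("dish",.024),("tape",.016)):
  for d in optics.trace(t,"side"):print(t,round(d["conf"],2),d["extent"],np.round(np.r_[tuple(np.atleast_1d(x) for x in circ("side",d["pixels"],z))],1))
```

```text
now [ 0.4666 -0.1305  0.1932] a 18.51 delta [ 16.27 -36.12   3.32] roll 0.0 clk 18.9333 F [ 0.9 -0.6 -0.7]
lid 0.81 [194.4, 222.9, 63.9, 49.1] [506.8 267.7 162.2 170.8  20.6]
dish 0.62 [259.9, 138.4, 47.7, 37.7] [ 464.2 -120.1  149.6  181.7   12.4]
tape 0.77 [192.8, 289.3, 25.1, 16.1] [511.5 424.7  42.7  45.6  46.5]
tape 0.66 [270.3, 152.4, 24.1, 13.3] [ 463.4 -125.3   64.1   72.9   17.2]
```

Call:
drive_tool:
  plan:
    - {"delta_pos":[16.4,-36.05,0],"roll":0}
    - {"delta_pos":[16.4,-36.05,0],"roll":0}
    - {"delta_pos":[16.4,-36.05,0],"roll":0}
    - {"delta_pos":[16.4,-36.05,0],"roll":0}
    - {"delta_pos":[16.4,-36.05,0],"roll":0}
    - {"delta_pos":[16.4,-36.05,0],"roll":0}
    - {"delta_pos":[16.4,-36.05,0],"roll":0}
    - {"delta_pos":[16.4,-36.05,0],"roll":0}
    - {"delta_pos":[16.4,-36.05,0],"roll":0}
    - {"delta_pos":[16.4,-36.05,3],"roll":0}
    - {"delta_pos":[16.4,-36.05,5],"roll":0}
    - {"delta_pos":[16.4,-36.05,5],"roll":0}
  gripper: -0.2

```text
clock: 20.13
ee_pos: [0.501, 0.2643, 0.1325]
orientation: [0.987, 0.163, -0.005, 0.0]
wrist_force: [-0.1, -1.7, 0.0]
grip_width: 0.052
gripper_force: 0.0
```

Call:
drive_tool:
  plan:
    - {"delta_pos":[0,0,0],"roll":0}
    - {"delta_pos":[0,0,0],"roll":0}

```text
clock: 20.3
ee_pos: [0.5052, 0.263, 0.1381]
orientation: [0.987, 0.16, -0.0, 0.0]
wrist_force: [-0.2, 0.7, 0.8]
grip_width: 0.0522
gripper_force: 0.0
```

Run:
```python
from h import *
go([.5062,.2637,.0935],18.5)
im=optics.get_image("top");cv2.imwrite("pics/top6.png",im)
h=cv2.cvtColor(im,cv2.COLOR_BGR2HSV);v,u=np.where((h[...,1]>120)&(h[...,0]<20)&(h[...,2]>80));p=at_z("top",np.c_[u,v],.016)[:,:2]
q=p[np.hypot(*(p-[.464,-.13]).T)<.06]; print(len(q),cv2.minEnclosingCircle((q*1000).astype(np.float32)) if len(q) else"")
for t,z in(("dish",.024),("tin_center",.014)):
  for d in optics.trace(t,"top"):print(t,round(d["conf"],2),d["extent"],np.round(np.r_[tuple(np.atleast_1d(x) for x in circ("top",d["pixels"],z))],1))
```

```text
now [0.5052 0.263  0.1381] a 18.43 delta [ 0.11 -0.04  4.46] roll -0.001 clk 20.3 F [-0.2  0.7  0.8]
226 ((463.244873046875, -130.82498168945312), 31.92078399658203)
dish 0.75 [293.0, 184.9, 50.5, 46.8] [ 464.  -130.8  147.8  150.8   27.9]Traceback (most recent call last):
  File "<stdin>", line 7, in <module>
  File "h.py", line 16, in circ
    e=cv2.fitEllipse(p.astype(np.float32)); return e
cv2.error: OpenCV(4.12.0) /io/opencv/modules/imgproc/src/shapedescr.cpp:361: error: (-201:Incorrect size of input array) There should be at least 5 points to fit the ellipse in function 'fitEllipseNoDirect'
```

The tape lies centred in the dish, and the dish hasn't moved. Now I'll grip the lid properly.

Call:
drive_tool:
  plan:
    - {"delta_pos":[0.1,-0.05,1.2],"roll":0}
    - {"delta_pos":[0.1,-0.05,2.5],"roll":0}
    - {"delta_pos":[0.1,-0.05,3.7],"roll":0}
    - {"delta_pos":[0.1,-0.05,4.4],"roll":0}
    - {"delta_pos":[0.1,-0.05,4.4],"roll":0}
    - {"delta_pos":[0.1,-0.05,4.4],"roll":0}

```text
clock: 20.9
ee_pos: [0.5052, 0.2645, 0.0931]
orientation: [0.987, 0.161, -0.001, 0.0]
wrist_force: [0.6, 0.3, 0.3]
grip_width: 0.0524
gripper_force: 0.0
```

Call:
drive_tool:
  plan:
    - {"delta_pos":[0,0,0],"roll":0}
    - {"delta_pos":[0,0,0],"roll":0}
    - {"delta_pos":[0,0,0],"roll":0}
    - {"delta_pos":[0,0,0],"roll":0}
    - {"delta_pos":[0,0,0],"roll":0}
    - {"delta_pos":[0,0,0],"roll":0}
    - {"delta_pos":[0,0,0],"roll":0}
    - {"delta_pos":[0,0,0],"roll":0}
  gripper: 1
  squeeze: 20

```text
clock: 21.57
ee_pos: [0.5059, 0.2645, 0.094]
orientation: [0.987, 0.161, 0.0, 0.0]
wrist_force: [-0.6, -0.8, 0.8]
grip_width: 0.0119
gripper_force: 20.0
```

Run:
```python
from h import *
go([.4642,-.1296,.13],18.5)
print(status.sense()["grip_width"])
```

```text
now [0.5059 0.2645 0.094 ] a 18.49 delta [-16.45  36.06  -3.6 ] roll -0.0 clk 21.5667 F [-0.6 -0.8  0.8]
0.011923969274938885
```

Call:
drive_tool:
  plan:
    - {"delta_pos":[0,0,-0.5],"roll":0}
    - {"delta_pos":[0,0,-1.3],"roll":0}
    - {"delta_pos":[0,0,-2.4],"roll":0}
    - {"delta_pos":[-0.3,0.7,-3.4],"roll":0}
    - {"delta_pos":[-0.9,2,-4.2],"roll":0}
    - {"delta_pos":[-1.8,3.9,-4.4],"roll":0}
    - {"delta_pos":[-2.75,6,-4.4],"roll":0}
    - {"delta_pos":[-3.7,8.1,-4.4],"roll":0}
    - {"delta_pos":[-4.7,10.2,-4.4],"roll":0}
    - {"delta_pos":[-5.6,12.3,-4.4],"roll":0}
    - {"delta_pos":[-6.6,14.4,-4.4],"roll":0}
    - {"delta_pos":[-7.55,16.5,-4.4],"roll":0}

```text
clock: 22.57
ee_pos: [0.4864, 0.0827, 0.139]
orientation: [0.987, 0.161, 0.001, 0.001]
wrist_force: [-0.3, -0.3, -1.3]
grip_width: 0.0118
gripper_force: 20.0
```

Call:
drive_tool:
  plan:
    - {"delta_pos":[-0.95,2.1,0],"roll":0}
    - {"delta_pos":[-1.9,4.2,0],"roll":0}
    - {"delta_pos":[-2.9,6.3,0],"roll":0}
    - {"delta_pos":[-3.85,8.4,0],"roll":0}
    - {"delta_pos":[-4.8,10.5,0],"roll":0}
    - {"delta_pos":[-5.8,12.6,0],"roll":0}
    - {"delta_pos":[-6.75,14.7,0],"roll":0}
    - {"delta_pos":[-7.6,16.6,0],"roll":0}
    - {"delta_pos":[-8.3,18.1,0],"roll":0}
    - {"delta_pos":[-8.7,19.1,0],"roll":0}
    - {"delta_pos":[-8.9,19.45,0],"roll":0}
    - {"delta_pos":[-8.9,19.45,0],"roll":0}

```text
clock: 23.57
ee_pos: [0.4638, -0.1292, 0.1385]
orientation: [0.987, 0.16, 0.0, 0.0]
wrist_force: [0.3, 0.6, -1.1]
grip_width: 0.0119
gripper_force: 20.0
```

Call:
drive_tool:
  plan:
    - {"delta_pos":[0,0,0],"roll":0}
    - {"delta_pos":[0,0,0],"roll":0}
    - {"delta_pos":[0,0,0],"roll":0}

```text
clock: 23.82
ee_pos: [0.464, -0.1272, 0.138]
orientation: [0.987, 0.162, 0.0, -0.0]
wrist_force: [-0.3, -0.1, -1.7]
grip_width: 0.0122
gripper_force: 20.0
```

Run:
```python
from h import *
go([.4638,-.1288,.11],18.5)
print(status.sense()["grip_width"])
```

```text
now [ 0.464  -0.1272  0.138 ] a 18.62 delta [-0.07  0.15  2.8 ] roll 0.002 clk 23.8167 F [-0.3 -0.1 -1.7]
0.012223036139138383
```

Call:
drive_tool:
  plan:
    - {"delta_pos":[-0.05,0.1,0.5],"roll":0}
    - {"delta_pos":[-0.05,0.1,1.0],"roll":0}
    - {"delta_pos":[-0.05,0.1,1.5],"roll":0}
    - {"delta_pos":[-0.05,0.1,1.8],"roll":0}
    - {"delta_pos":[-0.05,0.1,1.8],"roll":0}
    - {"delta_pos":[-0.05,0.1,1.8],"roll":0}
    - {"delta_pos":[-0.05,0.1,1.8],"roll":0}

```text
clock: 24.4
ee_pos: [0.4638, -0.1295, 0.12]
orientation: [0.987, 0.161, 0.0, -0.0]
wrist_force: [0.2, 0.3, -0.8]
grip_width: 0.0118
gripper_force: 20.0
```

Run:
```python
from h import *
go([.4638,-.1288,.105],18.5)
im=optics.get_image("side");cv2.imwrite("pics/i.png",cv2.resize(im[100:200,210:350],None,fx=5,fy=5,interpolation=2))
go([.4638,-.1288,.105],18.5)
```

```text
now [ 0.4638 -0.1295  0.12  ] a 18.5 delta [ 0.03 -0.07  1.5 ] roll -0.0 clk 24.4 F [ 0.2  0.3 -0.8]
now [ 0.4638 -0.1296  0.1201] a 18.5 delta [ 0.02 -0.08  1.51] roll -0.0 clk 24.45 F [-0.1  0.2 -1.2]
```

Call:
drive_tool:
  plan:
    - {"delta_pos":[0,-0.05,0.2],"roll":0}
    - {"delta_pos":[0,-0.05,0.4],"roll":0}
    - {"delta_pos":[0,-0.05,0.6],"roll":0}
    - {"delta_pos":[0,-0.05,0.8],"roll":0}
    - {"delta_pos":[0,-0.05,1.0],"roll":0}
    - {"delta_pos":[0,-0.05,1.0],"roll":0}
    - {"delta_pos":[0,-0.05,1.0],"roll":0}

```text
clock: 25.03
ee_pos: [0.4634, -0.1291, 0.1098]
orientation: [0.987, 0.161, -0.0, -0.0]
wrist_force: [0.8, 0.5, -1.5]
grip_width: 0.0121
gripper_force: 20.0
```

Call:
drive_tool:
  plan:
    - {"delta_pos":[0,0,0.1],"roll":0}
    - {"delta_pos":[0,0,0.2],"roll":0}
    - {"delta_pos":[0,0,0.2],"roll":0}

```text
clock: 25.28
ee_pos: [0.4634, -0.1291, 0.1078]
orientation: [0.987, 0.161, -0.0, -0.0]
wrist_force: [0.7, 0.2, -1.3]
grip_width: 0.0117
gripper_force: 20.0
```

Call:
drive_tool:
  plan:
    - {"delta_pos":[0,0,0.1],"roll":0}
    - {"delta_pos":[0,0,0.2],"roll":0}
    - {"delta_pos":[0,0,0.2],"roll":0}

```text
clock: 25.53
ee_pos: [0.4634, -0.1291, 0.1058]
orientation: [0.987, 0.161, -0.0, -0.0]
wrist_force: [0.6, -0.2, -1.4]
grip_width: 0.0115
gripper_force: 20.0
```

Call:
drive_tool:
  plan:
    - {"delta_pos":[0,0,0.1],"roll":0}
    - {"delta_pos":[0,0,0.15],"roll":0}
    - {"delta_pos":[0,0,0.15],"roll":0}

```text
clock: 25.78
ee_pos: [0.4636, -0.1291, 0.105]
orientation: [0.987, 0.161, -0.0, 0.0]
wrist_force: [-2.2, 0.3, 3.6]
grip_width: 0.0119
gripper_force: 20.0
```

Contact came at the predicted height, so the lid is seated. Now to release and retreat.

Call:
drive_tool:
  plan:
    - {"delta_pos":[0,0,0],"roll":0}
    - {"delta_pos":[0,0,0],"roll":0}
    - {"delta_pos":[0,0,0],"roll":0}
    - {"delta_pos":[0,0,0],"roll":0}
    - {"delta_pos":[0,0,0],"roll":0}
  gripper: -0.4

```text
clock: 26.2
ee_pos: [0.4635, -0.1291, 0.1044]
orientation: [0.987, 0.161, -0.0, 0.0]
wrist_force: [-0.8, 0.5, -0.2]
grip_width: 0.037
gripper_force: 0.0
```

Call:
drive_tool:
  plan:
    - {"delta_pos":[0,0,-0.8],"roll":0}
    - {"delta_pos":[0,0,-2],"roll":0}
    - {"delta_pos":[0,0,-4],"roll":0}
    - {"delta_pos":[0,0,-7],"roll":0}
    - {"delta_pos":[0,0,-10],"roll":0}
    - {"delta_pos":[0,0,-10],"roll":0}

```text
clock: 26.7
ee_pos: [0.4671, -0.1295, 0.2113]
orientation: [0.987, 0.161, 0.005, 0.003]
wrist_force: [1.5, 0.5, 0.7]
grip_width: 0.0606
gripper_force: 0.0
```

Call:
drive_tool:
  plan:
    - {"delta_pos":[0,20,-2],"roll":0}
    - {"delta_pos":[0,20,-2],"roll":0}
    - {"delta_pos":[0,20,-2],"roll":0}
    - {"delta_pos":[0,20,-2],"roll":0}
    - {"delta_pos":[0,20,-2],"roll":0}
    - {"delta_pos":[0,20,-2],"roll":0}
    - {"delta_pos":[0,20,-2],"roll":0}
    - {"delta_pos":[0,20,-2],"roll":0}

```text
clock: 27.37
ee_pos: [0.5271, -0.3177, 0.2247]
orientation: [0.987, 0.161, 0.0, -0.001]
wrist_force: [-0.0, 0.6, 0.1]
grip_width: 0.0609
gripper_force: 0.0
```

Run:
```python
from h import *
im=optics.get_image("top")
for t,z in(("lid",.027),("tin_center",.014)):
  for d in optics.trace(t,"top"):
    if d["pixels"].sum()>50: print(t,round(d["conf"],2),d["extent"],np.round(np.r_[tuple(np.atleast_1d(x) for x in circ("top",d["pixels"],z))],1))
a=cv2.resize(im[150:240,225:360],None,fx=2.9,fy=2.9,interpolation=2)
b=cv2.resize(optics.get_image("side")[110:200,210:345],None,fx=2.9,fy=2.9,interpolation=2);cv2.imwrite("pics/z.png",np.hstack([a,b]))
go([0.5,0,.2])
```

```text
lid 0.91 [289.2, 183.1, 56.0, 52.3] [ 463.4 -125.9  158.1  161.1  103. ]
tin_center 0.62 [254.5, 200.3, 16.8, 19.6] [461.5  39.   55.3  56.6  72.2]
now [ 0.5271 -0.3171  0.225 ] a 18.63 delta [  7.56 -30.92   2.5 ] roll None clk 27.5667 F [-0.1  0.1  0.9]
```

View pics/z.png

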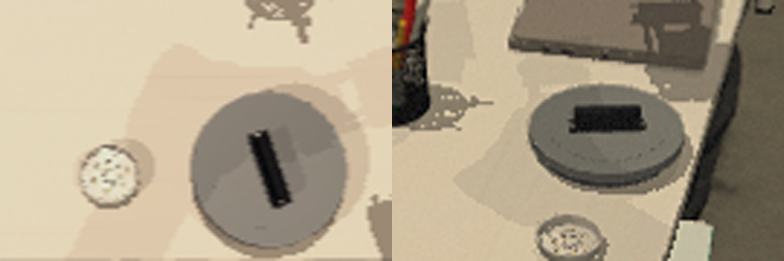

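The lid sits level and seated on the dish (top crop (268,168), bar centred). The tin is where it was and the arm is clear.

```bash
python3 -c "
from workcell import robot
print(robot.finish_job())"
```

```text
the job is handed in; nothing more can be done
None
```

The job is handed in (verdict not shown): the tape lies flat in the dish with the lid seated and the tin unmoved, but after the edge-first tilt I set the lid back down and regripped it before lifting it off.

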